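# Wind the glue press down on a box with one finger

## Robot

A 6-joint arm with a two-finger parallel gripper is mounted at the origin on the work surface. World frame = base frame: x ahead of the robot, y to its left, z up, the work surface at z = 0. Lengths are in m, angles in rad, forces in N, time in s.
With the tool pointing down it reaches from about 0.325 to 0.75 m from the base axis. Payload 7.6 kg.
Tool frame: the origin (TCP) lies on the centre line of the jaws, within the pads' length; the fingertips stand 11 mm ahead of it and the grasp point (between the pads) lies 8 mm behind it; z points along the fingers, y is the direction in which the jaws open and shut (so a half turn about z gives the same grasp; the last joint's range is limited). The gripper opens to 85 mm and grips with 20 to 120 N. Pads are 22 mm wide; open, the fingers measure 114 mm over their backs; the gripper's body (76 mm by 85 mm) begins 54 mm behind the grasp point. The pads swing forward as they close: fully open they stand 13 mm farther back than shut.
Start: joints at [1.151, 0.052, 1.401, -0, 1.689, -0.07], TCP at [0.18, 0.493, 0.208] pointing down, gripper open.
Joint ranges: [-2.9, 2.9], [-0.91, 2.17], [0.12, 2.37], [-1.06, 4.2], [0.26, 2.73], [-2.93, 2.93]. Speed limits (rad/s): [2.57, 2.57, 3.01, 3.14, 3.14, 3.14].

## Interface

Orientations are given as a unit quaternion [x, y, z, w].
In Python, from station import bot gives the robot as it stands.
- The arm moves only by the tool step_arm, never from a script. Its argument "deltas" is a list that holds one entry, the list of rows, each a list of 7 numbers: the shift along the tool's x, y, z in m, then the turn, a rotation vector about the tool's x, y, z in rad, then the gripper's target within -1 to 1 (shut at 1, half-way at 0, fully open at -1). A call has 1 to 12 rows; each row shifts and turns the pose as measured when the row begins, along the tool's axes as they then stand; what a row does not reach is not made up. A row lasts 1/12 s, in which the tool goes at most 41.7 mm and 7.16 degrees, less where a joint would pass 70% of its speed; a pose out of reach is approached as far as the arm can. A call with a gripper value outside its range is refused whole. The fingers move at their own pace and stop on an object; the grip force is fixed at half the most. Time passes only in rows, so rows that do not move let the fingers close. It gives the time, the measured TCP pose, the force and the opening at its end, in the units of the state.
- bot.get_state(): the state, without advancing time (a new reading comes with each control period).
- bot.read_camera(name): name is "side" or "top"; returns a dict with "color" (400x640x3 uint8, blue, green, red), "fx", "fy", "cx", "cy" (pixels), "cam_to_world" (4x4, takes a point from camera to world coordinates). Camera axes: x right, y down, z forward; pixel columns grow to the right and rows downward; lengths in m; the calibration is good to about 2 mm. A picture is of the moment at which its call begins. There is no depth.
- bot.finish_job(): hands the job in, once; it reports no verdict.
The state is a dict: "t": time; "joint_pos": joint angles; "qvel": joint speeds; "tau": joint torques, N m; "tool_pos": TCP position; "eef_rot": TCP orientation; "wrist_force": force on the tool from outside, world axes, zero at the start; "torque": the same for the moment, N m; "width": finger opening in m.
Only numpy, scipy, OpenCV 4.12 (cv2) and the standard library are available. Lean on these libraries where they do the work, as an engineer would, in place of code of your own. Each camera call takes 0.05 s, during which the arm holds its last target.

## Task

A freshly glued pine box stands in the green screw press. With one finger, or the closed fingers, push on a spoke of the black handwheel and turn it clockwise until the platen is down on the box lid and finger-tight but not forced, then take the hand away and leave it clamped. Do not touch, shift or lift the box itself, and leave everything else on the table alone.

Things in the scene. Friction and masses are not known exactly. Their poses are not given: they have to be found in the camera images.
- press: Bench screw press, fixed: green base 240 x 270 mm, plywood bed (top 45 mm above the table), two steel columns 210 mm apart along its y, a green yoke across them (top 199 mm above the table). Origin at the table surface under the screw axis; its x points away from the operator's side, z up. Below the wheel nothing but the screw (24 mm thick, on the axis) rises higher than 212 mm.
- wheel (a joint): Angle of the handwheel, rad: grows clockwise seen from above; each full turn (6.28) lowers wheel, screw and platen together by 14 mm. At angle q one spoke points along the press's own -x turned clockwise by q; the other two stand 120 degrees either side. Starts at 0.3 to 4.9. It takes 8 to 10 N at 60 mm from the axis to turn and stays where it is left.
- wheel_hub (a point): Centre of the black handwheel on top of the screw, on the axis and at the middle height of its spokes and rim. Three round spokes 13 mm thick run from the hub (42 mm wide, 17 mm up and down from this point) to a round rim 16 mm thick whose centre line has a radius of 90 mm; the gaps between the spokes are open right through.
- platen_face (a point): Centre of the underside of the platen (plywood, 150 x 165 mm, under a steel plate), on the screw axis. It stays 168 mm below the wheel hub. Once it is on the lid the wheel stops almost dead: every further newton pushed at 60 mm from the axis clamps the box with some 27 N more; 15 to 20 N there is finger-tight. The screw keeps up to about 200 N of this when the finger is gone.
- box_centre (a point): Centre of the freshly glued pine box standing on the press bed under the platen: 84 mm (its x) x 114 mm (its y) over the lid, 50 mm tall, so the lid's top is 25 mm above this point (95 mm above the table). Loose, 0.26 kg.
- glue: White glue bottle with red nozzle, 54 mm wide, 165 mm tall, standing beside the press. Origin at the centre of its foot. A bystander.
- pencil: Flat red carpenter's pencil, 180 x 13 x 7 mm, lying in front of the press. Origin at its underside, x along it. A bystander.
- disc_holes: Birch disc with small drilled holes, 76 mm wide, 12 mm thick, lying beside the press. Origin at the centre of its underside. A bystander.
- disc_plain: Plain pine disc, 80 mm wide, 12 mm thick, lying on the table. Origin at the centre of its underside. A bystander.
- pine_box: Finished pine box with two brass catches, 77 x 102 x 57 mm, standing on the table away from the press. Origin at the centre of its underside. A bystander.
- calculator: Black calculator, 75 x 150 x 10 mm. Origin at the centre of its underside. A bystander.
- notes: Pad of yellow notes, 75 x 75 x 16 mm. Origin at the centre of its underside. A bystander.
- pen_case: Open black pen case with markers, 100 x 200 x 45 mm. Origin at the centre of its underside. A bystander.

How it is judged:
At the end, for the whole second after the job is handed in: The platen presses on the box lid with more than 30 N (finger-tight), the wheel is at rest, and the box stands upright within 6 mm of where it was (contact force between platen and box above 30 N and velocity of joint wheel between -0.05 and 0.05 rad/s and distance of box_centre from where it was at the start of the episode below 0.006 m and angle between box_centre's own z axis and vertical below 0.05 rad); the robot touches nothing.
It fails at once if the box is shifted by more than 8 mm or lifted (distance of box_centre from where it was at the start of the episode above 0.008 m).
It fails at once if the wheel is forced: the platen squeezes the box with over 1000 N (contact force between platen and box above 1000 N).
It fails at once if the fingers touch the box (contact force between the fingers and box above 1 N).
It fails at once if a bystander is moved by more than 10 mm or lifted (distance of any of glue, pencil, disc_holes, disc_plain, pine_box, calculator, notes, pen_case from where it was at the start of the episode above 0.01 m).
It also fails if it takes over 61 s, if anything falls off the work surface, if the arm or the gripper's body presses on something with over 40 N, if the wrist force passes 120 N, or if a joint passes its speed limit or range.

## Working session

There is one attempt and no reset: what is moved stays moved. The work goes in short steps, Python scripts to look and compute and a tool call to move; the robot and the scene stay as the last step left them, time stands still between calls to the robot, and variables do not carry over. Pictures are saved under pics/ and viewed, and the job is handed in when it is done.

Besides the shell and the picture viewer there is one more tool, called after "Emit:" by a JSON object that holds its "name" and its "arguments", one argument or row to a line. step_arm: Moves the arm, as the interface text tells. Its arguments: {"type":"object","properties":{"deltas":{"type":"array","items":{"type":"array","items":{"type":"array","items":{"type":"number"}}}}},"required":["deltas"]}

```bash
ls; mkdir -p pics; python3 - <<'E'
from station import bot
import cv2
for n in("side","top"):
    c=bot.read_camera(n); cv2.imwrite(f"pics/{n}0.png",c["color"]); print(n,c["fx"],c["cx"],c["cy"]); print(c["cam_to_world"])
print(bot.get_state())
E
```

```text
pics
side 466.0481170991615 326.04790173245254 200.6456886729842
[[-0.88495814 -0.28303877  0.3697812  -0.01058873]
 [-0.46565266  0.5309006  -0.708034    0.96640634]
 [ 0.00408401 -0.79877005 -0.60162257  1.01068285]
 [ 0.          0.          0.          1.        ]]
top 446.2154178915235 330.3898724920277 197.16089921141415
[[-0.00841006 -0.98884439  0.14871464  0.24290597]
 [-0.99985731  0.00613678 -0.01573847  0.02352049]
 [ 0.01465027 -0.14882578 -0.9887549   1.6512934 ]
 [ 0.          0.          0.          1.        ]]
{'t': 0.1, 'joint_pos': array([ 1.15068506e+00,  5.27902750e-02,  1.40162377e+00, -8.50896826e-06,
        1.68860121e+00, -7.03046379e-02]), 'qvel': array([-0.00052618, -0.00236879, -0.00401685, -0.00092455, -0.00052691,
       -0.00046691]), 'tau': array([ 1.39158092e-03, -3.82585394e+01, -3.60981774e+01, -3.23150300e-05,
        4.85040699e-03, -7.58375933e-06]), 'tool_pos': array([0.17978582, 0.4929356 , 0.20744775]), 'eef_rot': array([ 1.74013371e-01,  9.84743033e-01, -6.91046886e-04, -1.68574440e-04]), 'wrist_force': array([-0.58349613,  1.0699033 ,  0.16696527]), 'torque': array([-0.0208577 ,  0.02701367, -0.00930716]), 'width': 0.08538090448558297}
```

View pics/side0.png

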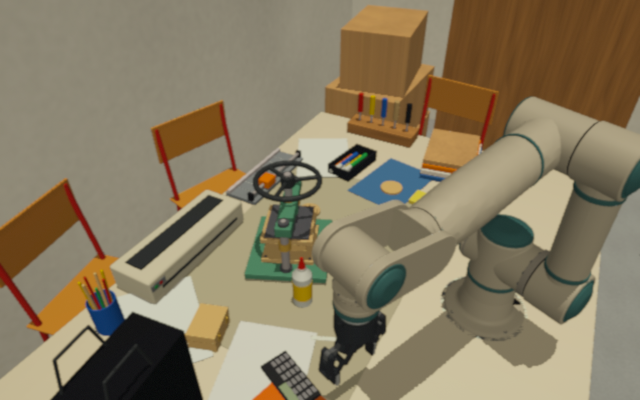

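View pics/top0.png

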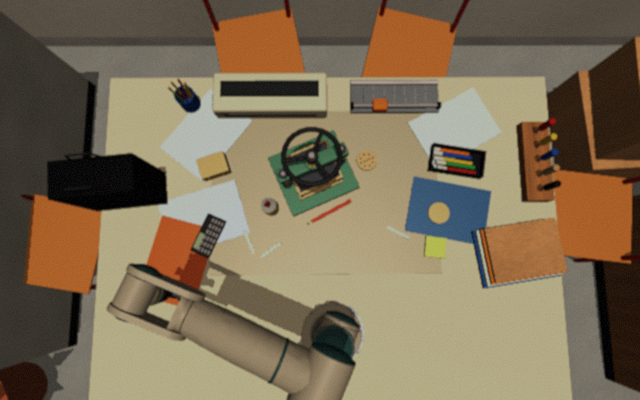

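```bash
python3 - <<'E'
import cv2
t=cv2.imread("pics/top0.png")[110:230,250:390]; cv2.imwrite("pics/top0z.png",cv2.resize(t,None,fx=5,fy=5,interpolation=cv2.INTER_CUBIC)[:600])
t=cv2.imread("pics/side0.png")[145:310,225:355]; cv2.imwrite("pics/side0z.png",cv2.resize(t,None,fx=3.6,fy=3.6,interpolation=cv2.INTER_CUBIC))
E
```

```text
(no output)
```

View pics/top0z.png

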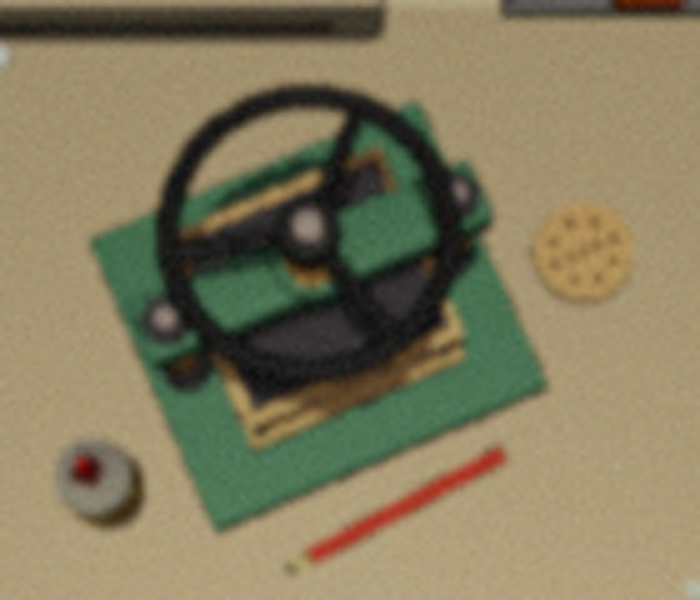

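View pics/side0z.png

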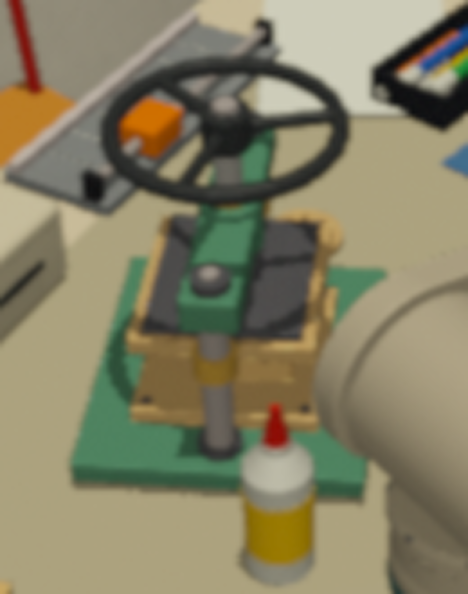

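```bash
cat >h.py <<'E'
import numpy as np, cv2
from station import bot
from scipy.optimize import least_squares
C={"side":(466.0481170991615,326.04790173245254,200.6456886729842,np.array([[-0.88495814,-0.28303877,0.3697812,-0.01058873],[-0.46565266,0.5309006,-0.708034,0.96640634],[0.00408401,-0.79877005,-0.60162257,1.01068285],[0,0,0,1]])),
"top":(446.2154178915235,330.3898724920277,197.16089921141415,np.array([[-0.00841006,-0.98884439,0.14871464,0.24290597],[-0.99985731,0.00613678,-0.01573847,0.02352049],[0.01465027,-0.14882578,-0.9887549,1.6512934],[0,0,0,1]]))}
def proj(n,P):
    f,cx,cy,T=C[n]; P=np.atleast_2d(P); q=(P-T[:3,3])@T[:3,:3]
    return np.c_[f*q[:,0]/q[:,2]+cx,f*q[:,1]/q[:,2]+cy]
def ray(n,uv,z):
    f,cx,cy,T=C[n]; d=T[:3,:3]@[(uv[0]-cx)/f,(uv[1]-cy)/f,1]; return T[:3,3]+d*(z-T[2,3])/d[2]
a,b=np.meshgrid(np.linspace(0,2*np.pi,120),np.linspace(0,2*np.pi,24))
TOR=np.c_[((.09+.008*np.cos(b))*np.cos(a)).ravel(),((.09+.008*np.cos(b))*np.sin(a)).ravel(),(.008*np.sin(b)).ravel()]
def shot(n,name,box,s):
    c=bot.read_camera(n)["color"]; x0,y0,x1,y1=box
    cv2.imwrite(f"pics/{name}.png",cv2.resize(c[y0:y1,x0:x1],None,fx=s,fy=s,interpolation=cv2.INTER_CUBIC))
E
python3 - <<'E'
from h import *
def ext(p): return np.r_[p.min(0),p.max(0)]
mt=np.array([157,85,463,378])/5+[250,110,250,110]
ms=np.array([102,55,350,203])/3.6+[225,145,225,145]
mt-=.4;ms-=.4
f=lambda p: np.r_[ext(proj("top",TOR+p))-mt,ext(proj("side",TOR+p))-ms]
r=least_squares(f,[.45,.05,.26]); print(r.x,r.fun)
hub=r.x
for uv in [(218,530),(547,385),(415,100),(92,243)]: print("base",ray("top",np.array(uv)/5+[250,110]-.4,.02))
for uv in [(165,318),(462,192)]: print("col",ray("top",np.array(uv)/5+[250,110]-.4,.208))
for uv in [(355,108),(382,325),(185,250),(308,232)]:
    w=ray("top",np.array(uv)/5+[250,110]-.4,hub[2]); d=(w-hub)[:2]; print("spoke",w,np.hypot(*d),np.degrees(np.arctan2(d[1],d[0])))
E
```

```text
[0.58474451 0.05964066 0.27146452] [-0.24914879 -1.16745704  0.41211069  0.65312904 -0.49343924 -0.32725035
  0.79163547  0.66248579]
base [0.42067687 0.13463149 0.02      ]
base [ 0.52726824 -0.109052    0.02      ]
base [ 0.74672684 -0.01298375  0.02      ]
base [0.63701313 0.22960053 0.02      ]
col [0.54074442 0.15724762 0.208     ]
col [ 0.62517952 -0.03948398  0.208     ]
spoke [0.66391754 0.03106976 0.27146452] 0.08417045480841248 -19.842819763045508
spoke [0.52241355 0.01478611 0.27146452] 0.07679243575832585 -144.2604886108805
spoke [0.57143688 0.13906377 0.27146452] 0.0805302682107205 99.51175736504024
spoke [0.58274017 0.0612743  0.27146452] 0.0025857578988268282 140.81826999875832
```

Emit:
{"name": "step_arm", "arguments": {
  "deltas": [
    [[0,0,-0.04,0,0,0,1],[0,0,-0.04,0,0,0,1],[0,0,-0.04,0,0,0,1],[-0.026,-0.014,-0.01,0,0,0,1],[-0.026,-0.014,0,0,0,0,1],[-0.026,-0.014,0,0,0,0,1],[-0.026,-0.014,0,0,0,0,1],[-0.026,-0.014,0,0,0,0,1],[-0.026,-0.014,0,0,0,0,1],[-0.026,-0.014,0,0,0,0,1],[-0.026,-0.014,0,0,0,0,1],[-0.026,-0.014,0,0,0,0,1]]
  ]
}}

```text
t: 1.1
tool_pos: [0.3594, 0.2878, 0.3373]
eef_rot: [0.169, 0.986, -0.008, -0.002]
wrist_force: [0.1, 0.4, 0.3]
width: 0.0
```

```bash
cat >>h.py <<'E'
from scipy.spatial.transform import Rotation as R
def need(t):
    s=bot.get_state(); return np.round(R.from_quat(s["eef_rot"]).inv().apply(np.array(t)-s["tool_pos"]),4), np.round(R.from_quat(s["eef_rot"]).as_matrix(),3)
E
python3 -c "
from h import *
print(need([.541,.096,.335]))
shot('top','top1',(250,110,390,230),5);shot('side','side1',(225,145,355,310),3.6)"
```

```text
(array([-0.2351, -0.1205,  0.0038]), array([[-0.943,  0.332, -0.007],
       [ 0.332,  0.943, -0.015],
       [ 0.002, -0.017, -1.   ]]))
```

View pics/top1.png

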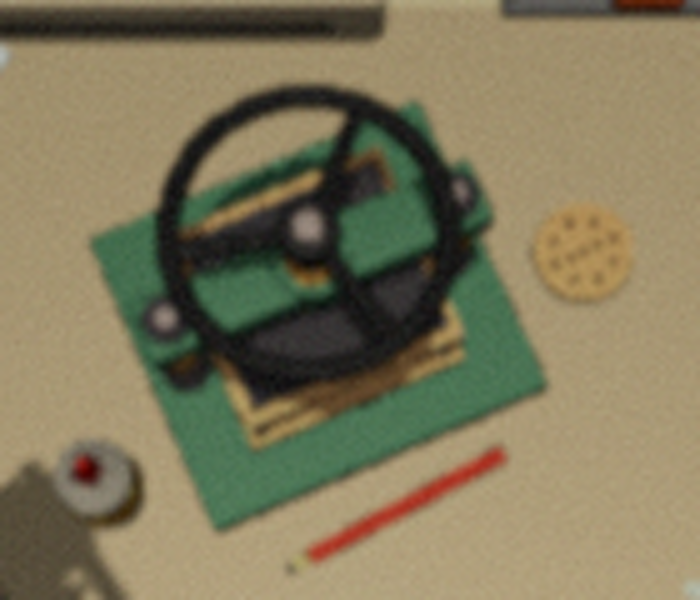

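View pics/side1.png

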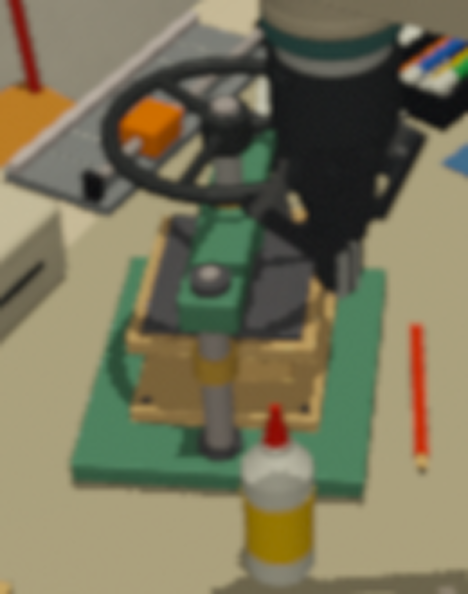

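Emit:
{"name": "step_arm", "arguments": {
  "deltas": [
    [[-0.026,-0.0135,0,0,0,0,1],[-0.026,-0.0135,0,0,0,0,1],[-0.026,-0.0135,0,0,0,0,1],[-0.026,-0.0135,0,0,0,0,1],[-0.026,-0.0135,0,0,0,0,1],[-0.026,-0.0135,0,0,0,0,1],[-0.026,-0.0135,0,0,0,0,1],[-0.026,-0.0135,0,0,0,0,1],[-0.026,-0.0135,0,0,0,0,1],[0,0,0,0,0,0,1],[0,0,0,0,0,0,1]]
  ]
}}

```text
t: 2.12
tool_pos: [0.5459, 0.0885, 0.3329]
eef_rot: [0.168, 0.986, -0.009, -0.007]
wrist_force: [-0.7, 0.5, 0.3]
width: -0.0001
```

```bash
python3 -c "
from h import *
print(need([.541,.096,.255])); print(bot.get_state()['tool_pos'])
shot('top','top2',(230,90,390,210),5);shot('side','side2',(225,145,355,310),3.6)"
```

```text
(array([0.0062, 0.007 , 0.0778]), array([[-0.943,  0.332, -0.017],
       [ 0.332,  0.943, -0.015],
       [ 0.011, -0.02 , -1.   ]]))
[0.54589523 0.08847711 0.33288488]
```

View pics/side2.png

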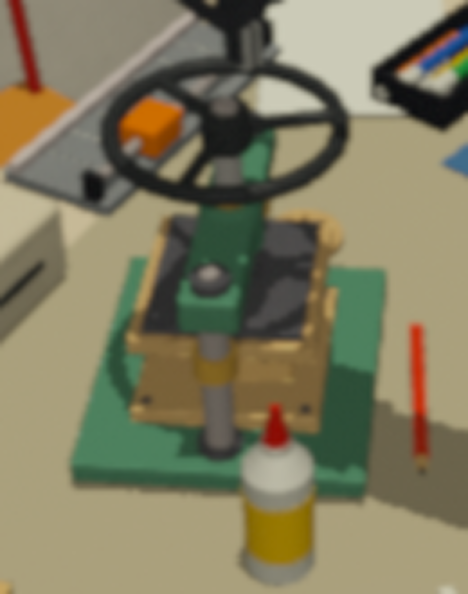

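View pics/top2.png

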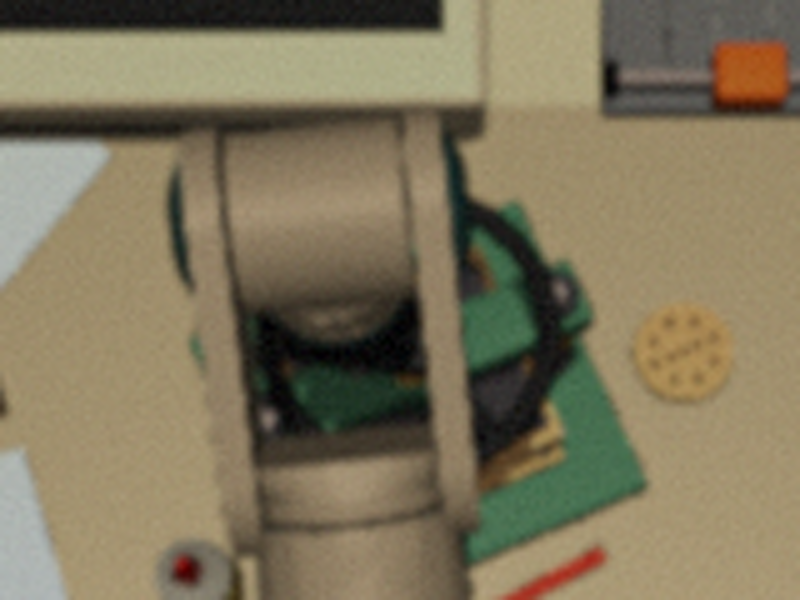

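Emit:
{"name": "step_arm", "arguments": {
  "deltas": [
    [[0.006,0.007,0.02,0,0,0,1],[0,0,0.02,0,0,0,1],[0,0,0.02,0,0,0,1],[0,0,0.018,0,0,0,1],[0,0,0,0,0,0,1]]
  ]
}}

```text
t: 2.63
tool_pos: [0.538, 0.1031, 0.2549]
eef_rot: [0.164, 0.986, -0.007, -0.004]
wrist_force: [-0.4, 0.1, -0.2]
width: -0.0
```

```bash
python3 -c "
from h import *
print(need([.541,.096,.255])); s=bot.get_state(); print(s['tool_pos'],s['wrist_force'])
print(proj('side',s['tool_pos']))
shot('side','side3',(225,145,355,310),3.6)"
```

```text
(array([-0.0051, -0.0057, -0.    ]), array([[-0.946,  0.323, -0.011],
       [ 0.323,  0.946, -0.013],
       [ 0.006, -0.016, -1.   ]]))
[0.53800411 0.10306765 0.25494051] [-0.38693157  0.0887667  -0.16841865]
[[294.25616188 196.98882311]]
```

View pics/side3.png

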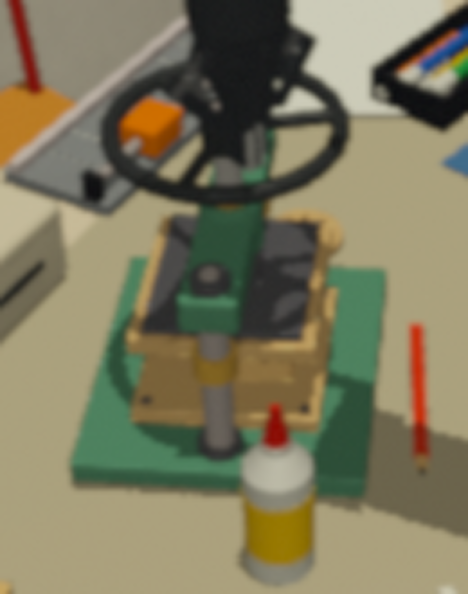

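```bash
cat >>h.py <<'E'
AX=np.array([.5835,.060])
def circ(n,ds,r=.055,z=.254):
    s=bot.get_state(); p=s["tool_pos"]; M=R.from_quat(s["eef_rot"])
    d=p[:2]-AX; th=np.arctan2(d[1],d[0]); rr=np.hypot(*d)
    print("ang",np.degrees(th),"r",rr,"z",p[2],"F",np.round(s["wrist_force"],1),"t",s["t"])
    rot=(R.from_quat([.17,.9854,0,0])*1).as_matrix(); rv=M.inv()*R.from_quat([.17,.9854,0,0]); print("rotfix",np.round(rv.as_rotvec(),3))
    prev=p.copy(); out=[]
    for i in range(1,n+1):
        th-=ds/r; ri=r+(rr-r)*max(0,1-i/4); zi=z+(p[2]-z)*max(0,1-i/4)
        q=np.array([AX[0]+ri*np.cos(th),AX[1]+ri*np.sin(th),zi]); v=M.inv().apply(q-prev); prev=q
        out.append([round(float(x),4) for x in v]+[0,0,0,1])
    print(out)
E
python3 -c "
from h import *
circ(8,.005)"
```

```text
ang 136.20878855192166 r 0.06243302946576557 z 0.25708217407229095 F [-1.1 -0.4  0.7] t 2.6833Traceback (most recent call last):
  File "<string>", line 3, in <module>
    circ(8,.005)
    ~~~~^^^^^^^^
  File "h.py", line 24, in circ
    rot=(R.from_quat([.17,.9854,0,0])*1).as_matrix(); rv=M.inv()*R.from_quat([.17,.9854,0,0]); print("rotfix",np.round(rv.as_rotvec(),3))
         ~~~~~~~~~~~~~~~~~~~~~~~~~~~~^~
TypeError: Argument 'other' has incorrect type (expected scipy.spatial.transform._rotation.Rotation, got int)
```

```bash
sed -i 's/rot=(R.*as_matrix(); //' h.py
python3 -c "
from h import *
circ(8,.005)"
```

```text
ang 136.20878855192166 r 0.06243302946576557 z 0.25708217407229095 F [-1.1 -0.4  0.7] t 2.6833
rotfix [-0.015 -0.004  0.013]
[[-0.0042, 0.0041, 0.0007, 0, 0, 0, 1], [-0.0045, 0.0036, 0.0007, 0, 0, 0, 1], [-0.0047, 0.003, 0.0007, 0, 0, 0, 1], [-0.0048, 0.0024, 0.0007, 0, 0, 0, 1], [-0.0037, 0.0033, -0.0001, 0, 0, 0, 1], [-0.004, 0.003, -0.0001, 0, 0, 0, 1], [-0.0043, 0.0026, -0.0001, 0, 0, 0, 1], [-0.0045, 0.0022, -0.0001, 0, 0, 0, 1]]
```

Emit:
{"name": "step_arm", "arguments": {
  "deltas": [
    [[-0.0042,0.0041,0.0007,0,0,0,1],[-0.0045,0.0036,0.0007,0,0,0,1],[-0.0047,0.003,0.0007,0,0,0,1],[-0.0048,0.0024,0.0007,0,0,0,1],[-0.0037,0.0033,0,0,0,0,1],[-0.004,0.003,0,0,0,0,1]]
  ]
}}

```text
t: 3.18
tool_pos: [0.5729, 0.1163, 0.2613]
eef_rot: [0.163, 0.987, -0.005, 0.002]
wrist_force: [0.5, 0.2, -0.0]
width: 0.0001
```

```bash
python3 -c "
from h import *
circ(8,.005)"
```

```text
ang 100.65146232714999 r 0.05729000062593864 z 0.2612728142900916 F [ 0.5  0.2 -0. ] t 3.1833
rotfix [-0.01   0.005  0.015]
[[-0.0049, 0.0018, 0.0018, 0, 0, 0, 1], [-0.005, 0.0014, 0.0018, 0, 0, 0, 1], [-0.005, 0.0009, 0.0018, 0, 0, 0, 1], [-0.005, 0.0004, 0.0018, 0, 0, 0, 1], [-0.005, 0.0005, 0.0, 0, 0, 0, 1], [-0.005, 0.0001, 0.0, 0, 0, 0, 1], [-0.005, -0.0004, 0.0, 0, 0, 0, 1], [-0.0049, -0.0008, 0.0, 0, 0, 0, 1]]
```

```bash
python3 -c "
from h import *
shot('side','side4',(225,145,355,310),3.6);shot('top','top4',(230,90,390,210),5)
print(proj('side',bot.get_state()['tool_pos']))"
```

```text
[[280.69343134 194.25268517]]
```

View pics/side4.png

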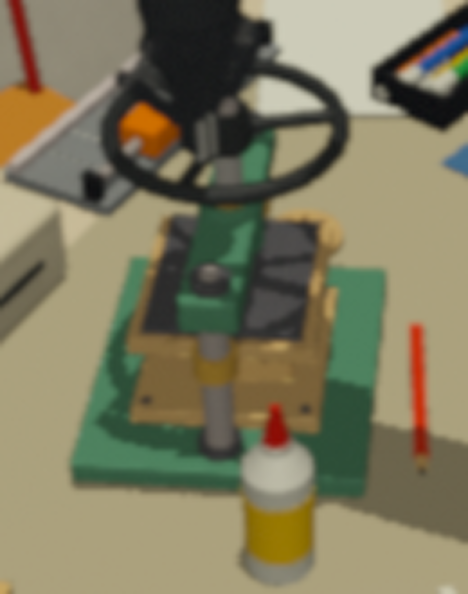

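View pics/top4.png

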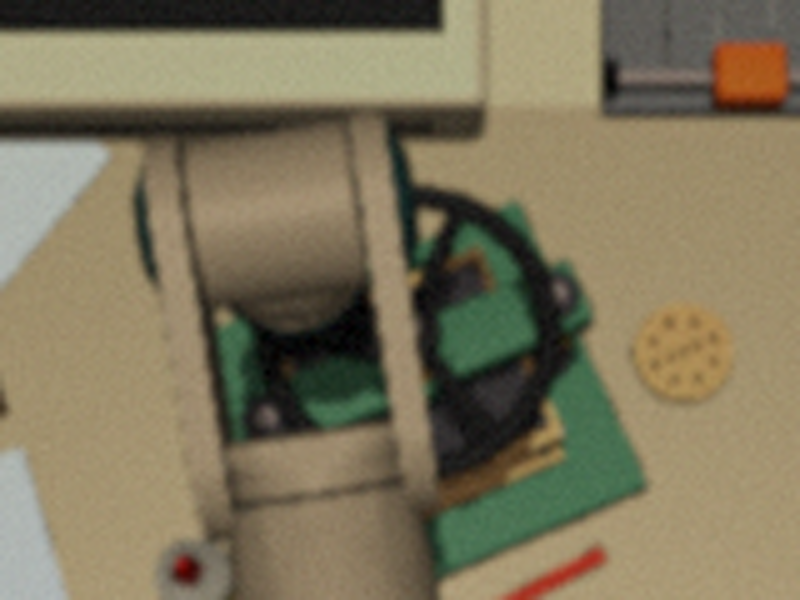

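```bash
python3 -c "
from h import *
shot('side','side5',(250,150,330,210),10)
s=bot.get_state();print(s['tool_pos'],s['wrist_force'])
M=R.from_quat(s['eef_rot']).as_matrix()
for k in (-.05,-.02,0,.011): print(k,(proj('side',s['tool_pos']+M[:,2]*k)-[250,150])*10)
for a in (98.5,218.5): print((proj('side',[AX[0]+.085*np.cos(np.radians(a)),AX[1]+.085*np.sin(np.radians(a)),.2715])-[250,150])*10)
"
```

```text
[0.57242414 0.11611419 0.26059579] [-0.00136141  0.1478758   0.60802175]
-0.05 [[297.23791995 292.2526151 ]]
-0.02 [[304.04768869 383.55289876]]
0 [[308.4784607  442.95737443]]
0.011 [[310.87927563 475.14570444]]
[[254.95471143 466.1641608 ]]
[[678.56482209 265.5282608 ]]
```

View pics/side5.png

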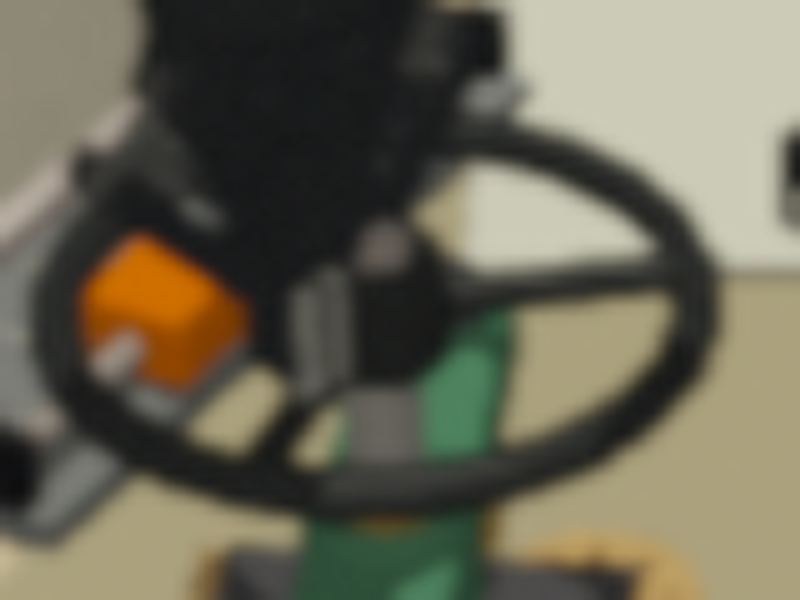

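```bash
python3 -c "
from h import *
for p in ([.5459,.0885,.3329],[.3594,.2878,.3373]):
  for k in (0,.011): print(proj('side',np.array(p)-[0,0,k]))
shot('side','side6',(220,100,380,220),5)
print(bot.get_state()['width'])
"
```

```text
[[293.43270031 169.63096302]]
[[293.58966028 173.09394288]]
[[319.5843079  233.86867358]]
[[319.60553008 237.63440255]]
4.667870901230333e-05
```

```bash
python3 -c "
import cv2
print(1)"
```

```text
1
```

View pics/side6.png

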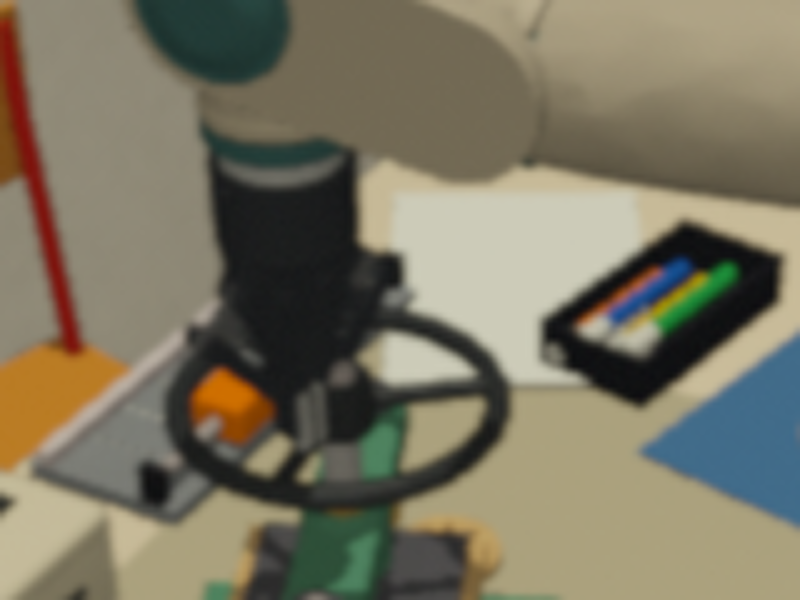

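```bash
python3 -c "
from h import *
s0=R.from_quat([1.74013371e-01,9.84743033e-01,-6.91046886e-04,-1.68574440e-04]).as_matrix()
p=np.array([0.17978582,0.4929356,0.20744775])
for k in (-.022,-.002,.011):
  for y in (-.05,.05): print(k,(proj('side',p+s0[:,2]*k+s0[:,1]*y)-[280,280])*6)
c=cv2.imread('pics/side0.png')[280:400,280:400]; cv2.imwrite('pics/g0.png',cv2.resize(c,None,fx=5,fy=5,interpolation=cv2.INTER_CUBIC))
"
```

```text
-0.022 [[542.19521363 449.19000853]]
-0.022 [[314.98917651 640.53022449]]
-0.002 [[538.51093808 485.81488861]]
-0.002 [[314.25452978 676.76457334]]
0.011 [[536.16776569 509.10804528]]
0.011 [[313.78793666 699.77794423]]
```

View pics/g0.png

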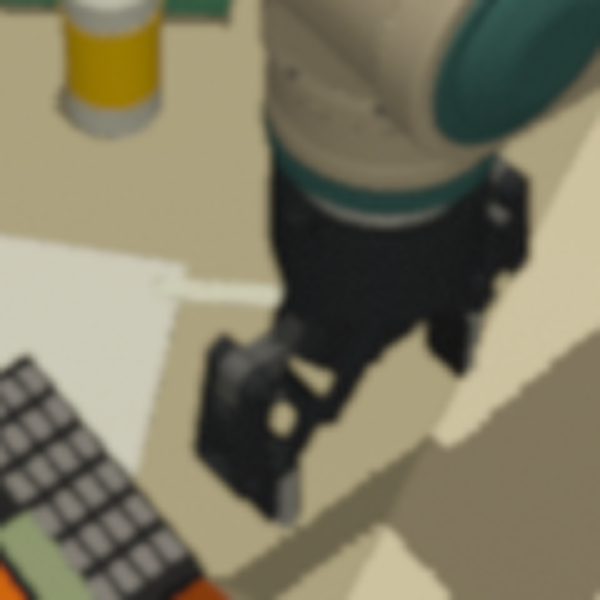

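```bash
python3 -c "
from h import *
a=np.radians(142)
for z in (.262,.238): print(need([AX[0]+.055*np.cos(a),AX[1]+.055*np.sin(a),z])[0])
"
```

```text
[ 0.0232 -0.0313 -0.0011]
[ 0.0233 -0.031   0.0229]
```

Emit:
{"name": "step_arm", "arguments": {
  "deltas": [
    [[0,0,-0.004,0,0,0,1],[0.006,-0.008,0,0,0,0,1],[0.006,-0.008,0,0,0,0,1],[0.006,-0.008,0,0,0,0,1],[0,0,0,0,0,0.015,1],[0,0,0,0,0,0,1],[0,0,0,0,0,0,1]]
  ]
}}

```text
t: 3.97
tool_pos: [0.5461, 0.0983, 0.2669]
eef_rot: [0.171, 0.985, -0.005, 0.002]
wrist_force: [-0.1, -0.4, 0.6]
width: 0.0001
```

```bash
python3 -c "
from h import *
circ(1,.001)
a=np.radians(142)
for z in (.262,.238): print(need([AX[0]+.055*np.cos(a),AX[1]+.055*np.sin(a),z])[0])
"
```

```text
ang 134.30539996175608 r 0.053555197270648384 z 0.2668603923608145 F [-0.1 -0.4  0.6] t 3.9667
rotfix [-0.01   0.005 -0.002]
[[-0.0001, 0.0011, 0.0032, 0, 0, 0, 1]]
[ 0.0041 -0.0062  0.0049]
[ 0.0042 -0.0059  0.0289]
```

Emit:
{"name": "step_arm", "arguments": {
  "deltas": [
    [[0.004,-0.006,0.005,0,0,0,1],[0,0,0.008,0,0,0,1],[0,0,0.008,0,0,0,1],[0,0,0.006,0,0,0,1],[0,0,0,0,0,0,1],[0,0,0,0,0,0,1]]
  ]
}}

```text
t: 4.47
tool_pos: [0.5416, 0.0949, 0.2371]
eef_rot: [0.171, 0.985, -0.005, 0.001]
wrist_force: [-0.8, -0.6, 0.5]
width: 0.0
```

```bash
python3 -c "
from h import *
shot('side','side7',(250,140,330,200),10)
circ(1,.001)
"
```

```text
ang 140.20352950206896 r 0.054611735680152526 z 0.23694501346260743 F [0.1 0.5 0.5] t 4.5167
rotfix [-0.01   0.004 -0.001]
[[-0.0003, 0.0009, -0.0043, 0, 0, 0, 1]]
```

View pics/side7.png

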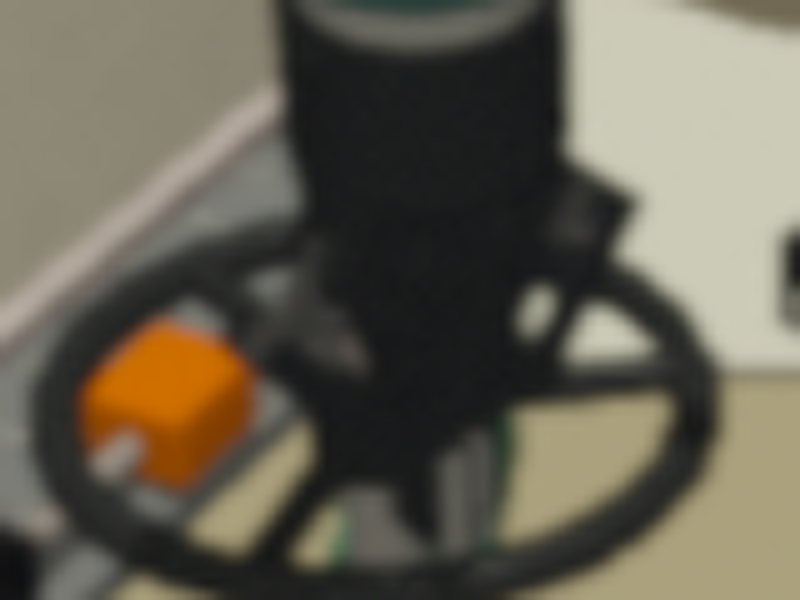

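```bash
python3 -c "
from h import *
print((proj('side',bot.get_state()['tool_pos'])-[250,140])*10)
circ(8,.004,z=.237)
"
```

```text
[[449.06037055 603.23516247]]
ang 140.20352950206896 r 0.054611735680152526 z 0.23694501346260743 F [0.1 0.5 0.5] t 4.5167
rotfix [-0.01   0.004 -0.001]
[[-0.0014, 0.0037, -0.0, 0, 0, 0, 1], [-0.0017, 0.0036, -0.0, 0, 0, 0, 1], [-0.0019, 0.0035, -0.0, 0, 0, 0, 1], [-0.0022, 0.0033, -0.0, 0, 0, 0, 1], [-0.0025, 0.0031, -0.0, 0, 0, 0, 1], [-0.0027, 0.0029, -0.0, 0, 0, 0, 1], [-0.0029, 0.0027, -0.0, 0, 0, 0, 1], [-0.0031, 0.0025, -0.0, 0, 0, 0, 1]]
```

Emit:
{"name": "step_arm", "arguments": {
  "deltas": [
    [[-0.0014,0.0037,0,0,0,0,1],[-0.0017,0.0036,0,0,0,0,1],[-0.002,0.0035,0,0,0,0,1],[-0.0023,0.0033,0,0,0,0,1],[-0.0026,0.003,0,0,0,0,1]]
  ]
}}

```text
t: 4.93
tool_pos: [0.5584, 0.109, 0.238]
eef_rot: [0.171, 0.985, -0.005, 0.002]
wrist_force: [-7.6, -4.5, -0.3]
width: -0.0005
```

```bash
python3 -c "
from h import *
circ(8,.004,z=.237)
"
```

```text
ang 117.15477141548382 r 0.055104014017945596 z 0.23801354628527843 F [-7.6 -4.5 -0.3] t 4.9333
rotfix [-0.009  0.006 -0.001]
[[-0.0029, 0.0028, 0.0002, 0, 0, 0, 1], [-0.0031, 0.0026, 0.0002, 0, 0, 0, 1], [-0.0032, 0.0024, 0.0003, 0, 0, 0, 1], [-0.0034, 0.0021, 0.0003, 0, 0, 0, 1], [-0.0035, 0.0019, 0.0, 0, 0, 0, 1], [-0.0037, 0.0016, 0.0, 0, 0, 0, 1], [-0.0038, 0.0014, 0.0, 0, 0, 0, 1], [-0.0039, 0.0011, 0.0, 0, 0, 0, 1]]
```

Emit:
{"name": "step_arm", "arguments": {
  "deltas": [
    [[-0.0029,0.0028,0,0,0,0,1],[-0.0031,0.0026,0,0,0,0,1],[-0.0032,0.0024,0,0,0,0,1],[-0.0034,0.0021,0,0,0,0,1],[-0.0035,0.0019,0,0,0,0,1],[-0.0037,0.0016,0,0,0,0,1],[-0.0038,0.0014,0,0,0,0,1],[-0.0039,0.0011,0,0,0,0,1]]
  ]
}}

```text
t: 5.6
tool_pos: [0.581, 0.1092, 0.2373]
eef_rot: [0.174, 0.985, -0.016, -0.014]
wrist_force: [-10.2, 0.5, 1.9]
width: 0.0001
```

```bash
python3 -c "
from h import *
circ(10,.004,z=.236)
"
```

```text
ang 92.87253765578014 r 0.04930465078889985 z 0.2373251839413007 F [-10.2   0.5   1.9] t 5.6
rotfix [-0.036 -0.022 -0.008]
[[-0.0029, 0.0026, 0.0002, 0, 0, 0, 1], [-0.0032, 0.0024, 0.0002, 0, 0, 0, 1], [-0.0035, 0.0022, 0.0002, 0, 0, 0, 1], [-0.0037, 0.002, 0.0002, 0, 0, 0, 1], [-0.004, 0.0003, -0.0001, 0, 0, 0, 1], [-0.004, -0.0, -0.0001, 0, 0, 0, 1], [-0.004, -0.0003, -0.0001, 0, 0, 0, 1], [-0.004, -0.0006, -0.0001, 0, 0, 0, 1], [-0.0039, -0.0009, -0.0001, 0, 0, 0, 1], [-0.0038, -0.0011, -0.0, 0, 0, 0, 1]]
```

```bash
sed -i 's|out.append(.*|w=rv.as_rotvec()/8; out.append([round(float(x),4) for x in v]+[round(float(x),3) for x in w]+[1])|' h.py; sed -i 's|print(out)|print(str(out).replace("-0.0,","0,").replace("0.0,","0,"))|' h.py; python3 -c "
from h import *
circ(12,.005,z=.235,r=.056)
"
```

```text
ang 92.87253765578014 r 0.04930465078889985 z 0.2373251839413007 F [-10.2   0.5   1.9] t 5.6
rotfix [-0.036 -0.022 -0.008]
[[-0.0036, 0.0031, 0.0004, -0.005, -0.003, -0.001, 1], [-0.004, 0.0028, 0.0004, -0.005, -0.003, -0.001, 1], [-0.0044, 0.0025, 0.0004, -0.005, -0.003, -0.001, 1], [-0.0048, 0.0021, 0.0004, -0.005, -0.003, -0.001, 1], [-0.005, 0, -0.0001, -0.005, -0.003, -0.001, 1], [-0.005, -0.0005, -0.0001, -0.005, -0.003, -0.001, 1], [-0.0049, -0.0009, -0.0001, -0.005, -0.003, -0.001, 1], [-0.0048, -0.0013, -0.0001, -0.005, -0.003, -0.001, 1], [-0.0047, -0.0018, 0, -0.005, -0.003, -0.001, 1], [-0.0045, -0.0022, 0, -0.005, -0.003, -0.001, 1], [-0.0043, -0.0026, 0, -0.005, -0.003, -0.001, 1], [-0.004, -0.0029, 0, -0.005, -0.003, -0.001, 1]]
```

Emit:
{"name": "step_arm", "arguments": {
  "deltas": [
    [[-0.0036,0.0031,0.0004,-0.005,-0.003,-0.001,1],[-0.004,0.0028,0.0004,-0.005,-0.003,-0.001,1],[-0.0044,0.0025,0.0004,-0.005,-0.003,-0.001,1],[-0.0048,0.0021,0.0004,-0.005,-0.003,-0.001,1],[-0.005,0,0,-0.005,-0.003,-0.001,1],[-0.005,-0.0005,0,-0.005,-0.003,-0.001,1],[-0.0049,-0.0009,0,-0.005,-0.003,-0.001,1],[-0.0048,-0.0013,0,-0.005,-0.003,-0.001,1],[-0.0047,-0.0018,0,-0.005,-0.003,-0.001,1]]
  ]
}}

```text
t: 6.35
tool_pos: [0.6085, 0.1063, 0.2355]
eef_rot: [0.166, 0.986, 0.002, -0.02]
wrist_force: [-12.0, 3.8, 3.3]
width: -0.0003
```

```bash
python3 -c "
from h import *
circ(10,.005,z=.235,r=.056)
"
```

```text
ang 61.62632340700189 r 0.05261013866416507 z 0.23546652170861287 F [-12.    3.8   3.3] t 6.35
rotfix [-0.003 -0.04   0.008]
[[-0.0048, -0.0001, -0.0001, 0, -0.005, 0.001, 1], [-0.0048, -0.0006, -0.0001, 0, -0.005, 0.001, 1], [-0.0048, -0.001, -0.0001, 0, -0.005, 0.001, 1], [-0.0048, -0.0015, -0.0001, 0, -0.005, 0.001, 1], [-0.0042, -0.0027, -0.0002, 0, -0.005, 0.001, 1], [-0.004, -0.003, -0.0001, 0, -0.005, 0.001, 1], [-0.0037, -0.0034, -0.0001, 0, -0.005, 0.001, 1], [-0.0034, -0.0037, -0.0001, 0, -0.005, 0.001, 1], [-0.003, -0.004, -0.0001, 0, -0.005, 0.001, 1], [-0.0027, -0.0042, -0.0001, 0, -0.005, 0.001, 1]]
```

Emit:
{"name": "step_arm", "arguments": {
  "deltas": [
    [[-0.0048,0,0,0,-0.008,0.001,1],[-0.0048,-0.0004,0,0,-0.008,0.001,1],[-0.0048,-0.001,0,0,-0.008,0.001,1],[-0.0048,-0.0015,0,0,-0.008,0.001,1],[-0.0042,-0.0027,0,0,-0.008,0.001,1],[-0.004,-0.003,0,0,-0.008,0.001,1],[-0.0037,-0.0034,0,0,-0.008,0.001,1],[-0.0034,-0.0037,0,0,-0.008,0.001,1]]
  ]
}}

```text
t: 7.02
tool_pos: [0.6262, 0.0952, 0.2349]
eef_rot: [0.161, 0.987, 0.003, -0.005]
wrist_force: [-6.5, 7.8, 0.9]
width: -0.0001
```

```bash
python3 -c "
from h import *
circ(10,.005,z=.234,r=.056)
"
```

```text
ang 39.54120116694064 r 0.05532675372805032 z 0.23489522605387492 F [-6.5  7.8  0.9] t 7.0167
rotfix [ 0.005 -0.012  0.019]
[[-0.0042, -0.0027, 0.0002, 0.001, -0.001, 0.002, 1], [-0.0039, -0.003, 0.0002, 0.001, -0.001, 0.002, 1], [-0.0037, -0.0034, 0.0002, 0.001, -0.001, 0.002, 1], [-0.0033, -0.0037, 0.0002, 0.001, -0.001, 0.002, 1], [-0.0029, -0.0041, -0.0001, 0.001, -0.001, 0.002, 1], [-0.0025, -0.0043, 0, 0.001, -0.001, 0.002, 1], [-0.0021, -0.0045, 0, 0.001, -0.001, 0.002, 1], [-0.0017, -0.0047, 0, 0.001, -0.001, 0.002, 1], [-0.0013, -0.0048, 0, 0.001, -0.001, 0.002, 1], [-0.0008, -0.0049, 0, 0.001, -0.001, 0.002, 1]]
```

Emit:
{"name": "step_arm", "arguments": {
  "deltas": [
    [[-0.0042,-0.0027,0.0002,0.001,-0.004,0.003,1],[-0.0039,-0.003,0.0002,0.001,-0.004,0.003,1],[-0.0037,-0.0034,0.0002,0.001,-0.004,0.003,1],[-0.0033,-0.0037,0.0002,0.001,-0.004,0.003,1],[-0.0029,-0.0041,0,0.001,-0.004,0.003,1],[-0.0025,-0.0043,0,0.001,-0.004,0.003,1],[-0.0021,-0.0045,0,0.001,-0.004,0.003,1],[-0.0017,-0.0047,0,0.001,-0.004,0.003,1]]
  ]
}}

```text
t: 7.68
tool_pos: [0.6353, 0.0791, 0.2351]
eef_rot: [0.161, 0.987, 0.01, 0.001]
wrist_force: [0.1, 9.4, 0.8]
width: -0.0001
```

```bash
python3 -c "
from h import *
circ(10,.005,z=.232,r=.056)
shot('side','side8',(225,145,355,310),3.6);shot('top','top8',(250,110,390,230),5)
"
```

```text
ang 20.22833387248761 r 0.05525795619576723 z 0.23509460697057014 F [0.1 9.4 0.8] t 7.6833
rotfix [ 0.019 -0.001  0.019]
[[-0.0031, -0.0039, 0.0007, 0.002, 0, 0.002, 1], [-0.0027, -0.0042, 0.0007, 0.002, 0, 0.002, 1], [-0.0023, -0.0044, 0.0007, 0.002, 0, 0.002, 1], [-0.0019, -0.0046, 0.0007, 0.002, 0, 0.002, 1], [-0.0014, -0.0048, -0.0001, 0.002, 0, 0.002, 1], [-0.0009, -0.0049, -0.0001, 0.002, 0, 0.002, 1], [-0.0005, -0.005, -0.0001, 0.002, 0, 0.002, 1], [0, -0.005, -0.0001, 0.002, 0, 0.002, 1], [0.0004, -0.005, -0.0001, 0.002, 0, 0.002, 1], [0.0009, -0.0049, -0.0001, 0.002, 0, 0.002, 1]]
```

View pics/side8.png

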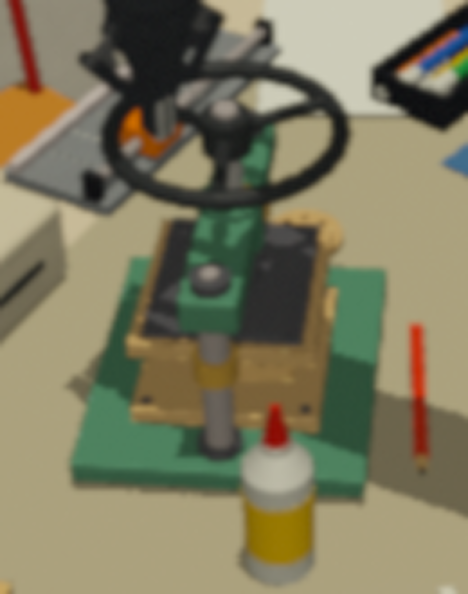

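View pics/top8.png

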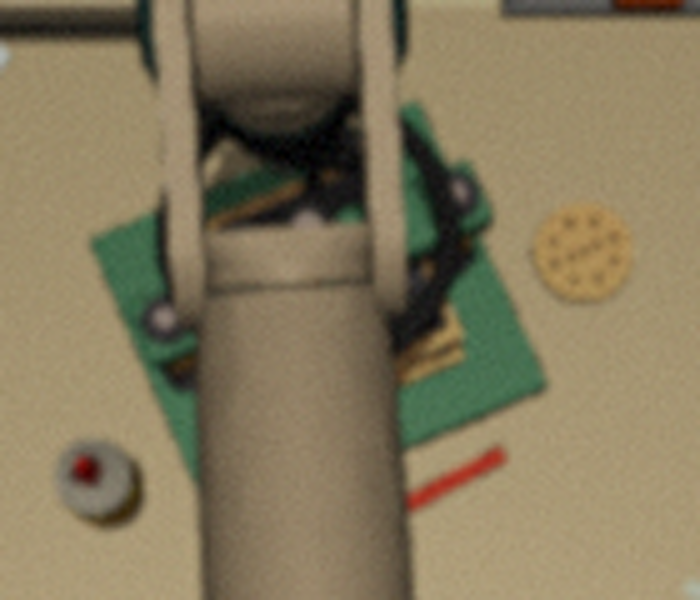

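Emit:
{"name": "step_arm", "arguments": {
  "deltas": [
    [[-0.0031,-0.0039,0.0007,0.002,0,0.003,1],[-0.0027,-0.0042,0.0007,0.002,0,0.003,1],[-0.0023,-0.0044,0.0007,0.002,0,0.003,1],[-0.0019,-0.0046,0.0007,0.002,0,0.003,1],[-0.0014,-0.0048,0,0.002,0,0.003,1],[-0.0009,-0.0049,0,0.002,0,0.003,1],[-0.0005,-0.005,0,0.002,0,0.003,1],[0,-0.005,0,0.002,0,0.003,1]]
  ]
}}

```text
t: 8.45
tool_pos: [0.6372, 0.0617, 0.235]
eef_rot: [0.16, 0.987, 0.017, -0.001]
wrist_force: [5.6, 9.6, -0.8]
width: 0.0002
```

```bash
python3 -c "
from h import *
circ(10,.005,z=.232,r=.056)
"
```

```text
ang 1.7650600921998734 r 0.053748280320671596 z 0.2349626932287516 F [ 5.6  9.6 -0.8] t 8.45
rotfix [ 0.033 -0.008  0.021]
[[-0.002, -0.0044, 0.0006, 0.004, -0.001, 0.003, 1], [-0.0016, -0.0047, 0.0006, 0.004, -0.001, 0.003, 1], [-0.0012, -0.0048, 0.0006, 0.004, -0.001, 0.003, 1], [-0.0008, -0.005, 0.0006, 0.004, -0.001, 0.003, 1], [0.0003, -0.005, -0.0002, 0.004, -0.001, 0.003, 1], [0.0007, -0.0049, -0.0002, 0.004, -0.001, 0.003, 1], [0.0011, -0.0049, -0.0002, 0.004, -0.001, 0.003, 1], [0.0016, -0.0047, -0.0001, 0.004, -0.001, 0.003, 1], [0.002, -0.0046, -0.0001, 0.004, -0.001, 0.003, 1], [0.0024, -0.0044, -0.0001, 0.004, -0.001, 0.003, 1]]
```

Emit:
{"name": "step_arm", "arguments": {
  "deltas": [
    [[-0.002,-0.0044,0.0012,0.007,-0.001,0.003,1],[-0.0016,-0.0045,0.0012,0.007,-0.001,0.003,1],[-0.0012,-0.0046,0.0012,0.007,-0.001,0.003,1],[-0.0008,-0.0046,0.0012,0.007,-0.001,0.003,1],[0,-0.0046,0,0.006,-0.001,0.003,1],[0.0004,-0.0046,0,0.006,-0.001,0.003,1]]
  ]
}}

```text
t: 8.95
tool_pos: [0.6371, 0.051, 0.2341]
eef_rot: [0.159, 0.987, 0.009, 0.002]
wrist_force: [6.2, 8.9, -1.5]
width: 0.0001
```

```bash
python3 -c "
from h import *
circ(10,.0047,z=.232,r=.056)
"
```

```text
ang -9.514282367936483 r 0.054329843354916044 z 0.23412618706828503 F [ 6.2  8.9 -1.5] t 8.95
rotfix [0.02  0.002 0.022]
[[-0.0009, -0.0045, 0.0004, 0.002, 0, 0.003, 1], [-0.0005, -0.0046, 0.0004, 0.002, 0, 0.003, 1], [-0.0002, -0.0047, 0.0004, 0.002, 0, 0.003, 1], [0.0002, -0.0047, 0.0004, 0.002, 0, 0.003, 1], [0.001, -0.0046, -0.0001, 0.002, 0, 0.003, 1], [0.0014, -0.0045, -0.0001, 0.002, 0, 0.003, 1], [0.0018, -0.0043, -0.0001, 0.002, 0, 0.003, 1], [0.0022, -0.0042, -0.0001, 0.002, 0, 0.003, 1], [0.0025, -0.004, -0.0001, 0.002, 0, 0.003, 1], [0.0028, -0.0038, -0.0001, 0.002, 0, 0.003, 1]]
```

Emit:
{"name": "step_arm", "arguments": {
  "deltas": [
    [[-0.0009,-0.0045,0.0008,0.004,0,0.004,1],[-0.0005,-0.0046,0.0008,0.004,0,0.004,1],[-0.0002,-0.0047,0.0008,0.004,0,0.004,1],[0.0002,-0.0047,0.0008,0.004,0,0.004,1],[0.0008,-0.0046,0.0004,0.004,0,0.004,1],[0.0012,-0.0045,0,0.004,0,0.004,1]]
  ]
}}

```text
t: 9.45
tool_pos: [0.6336, 0.0408, 0.2338]
eef_rot: [0.162, 0.987, 0.01, 0.007]
wrist_force: [6.1, 7.6, -1.0]
width: -0.0
```

```bash
python3 -c "
from h import *
circ(10,.0047,z=.230,r=.056)
"
```

```text
ang -20.969168800367537 r 0.053635058903006516 z 0.23375617285099132 F [ 6.1  7.6 -1. ] t 9.45
rotfix [0.022 0.01  0.016]
[[-0.0002, -0.0046, 0.0008, 0.003, 0.001, 0.002, 1], [0.0002, -0.0046, 0.0008, 0.003, 0.001, 0.002, 1], [0.0006, -0.0046, 0.0008, 0.003, 0.001, 0.002, 1], [0.001, -0.0046, 0.0008, 0.003, 0.001, 0.002, 1], [0.0019, -0.0043, -0.0001, 0.003, 0.001, 0.002, 1], [0.0023, -0.0041, -0.0001, 0.003, 0.001, 0.002, 1], [0.0026, -0.0039, -0.0001, 0.003, 0.001, 0.002, 1], [0.0029, -0.0037, -0.0001, 0.003, 0.001, 0.002, 1], [0.0032, -0.0034, -0.0001, 0.003, 0.001, 0.002, 1], [0.0035, -0.0031, -0.0001, 0.003, 0.001, 0.002, 1]]
```

Emit:
{"name": "step_arm", "arguments": {
  "deltas": [
    [[-0.0002,-0.0046,0.0012,0.005,0.002,0.003,1],[0.0002,-0.0046,0.0012,0.005,0.002,0.003,1],[0.0006,-0.0046,0.0012,0.005,0.002,0.003,1],[0.001,-0.0046,0.0008,0.005,0.002,0.003,1],[0.0019,-0.0043,0.0004,0.005,0.002,0.003,1],[0.0023,-0.0041,0,0.005,0.002,0.003,1],[0.0026,-0.0039,0,0.005,0.002,0.003,1]]
  ]
}}

```text
t: 10.03
tool_pos: [0.6249, 0.0296, 0.2331]
eef_rot: [0.164, 0.986, 0.007, 0.008]
wrist_force: [8.5, 2.8, -2.7]
width: 0.0
```

```bash
python3 -c "
from h import *
circ(10,.0047,z=.229,r=.056)
"
```

```text
ang -36.31311109181765 r 0.05138634554567864 z 0.23311657149480297 F [ 8.5  2.8 -2.7] t 10.0333
rotfix [0.016 0.014 0.012]
[[0.0004, -0.0045, 0.001, 0.002, 0.002, 0.002, 1], [0.0008, -0.0045, 0.0009, 0.002, 0.002, 0.002, 1], [0.0012, -0.0045, 0.0009, 0.002, 0.002, 0.002, 1], [0.0017, -0.0045, 0.0009, 0.002, 0.002, 0.002, 1], [0.003, -0.0036, -0.0001, 0.002, 0.002, 0.002, 1], [0.0033, -0.0034, -0.0001, 0.002, 0.002, 0.002, 1], [0.0035, -0.0031, -0.0001, 0.002, 0.002, 0.002, 1], [0.0038, -0.0028, -0.0001, 0.002, 0.002, 0.002, 1], [0.004, -0.0025, -0.0001, 0.002, 0.002, 0.002, 1], [0.0042, -0.0021, -0.0001, 0.002, 0.002, 0.002, 1]]
```

Emit:
{"name": "step_arm", "arguments": {
  "deltas": [
    [[0.0004,-0.0045,0.0014,0.004,0.003,0.002,1],[0.0008,-0.0045,0.0014,0.004,0.003,0.002,1],[0.0012,-0.0045,0.0012,0.004,0.003,0.002,1],[0.0017,-0.0045,0.001,0.004,0.003,0.002,1],[0.0028,-0.0037,0.0005,0.004,0.003,0.002,1],[0.0032,-0.0034,0,0.004,0.003,0.002,1]]
  ]
}}

```text
t: 10.53
tool_pos: [0.6163, 0.0204, 0.2317]
eef_rot: [0.163, 0.986, 0.007, 0.009]
wrist_force: [8.8, 1.5, -2.8]
width: -0.0002
```

```bash
python3 -c "
from h import *
circ(10,.0047,z=.229,r=.056)
shot('side','side9',(225,145,355,310),3.6)
"
```

```text
ang -50.335315368295646 r 0.0514067469457745 z 0.23168594434509432 F [ 8.8  1.5 -2.8] t 10.5333
rotfix [0.016 0.015 0.013]
[[0.0015, -0.0043, 0.0006, 0.002, 0.002, 0.002, 1], [0.0019, -0.0042, 0.0006, 0.002, 0.002, 0.002, 1], [0.0023, -0.0041, 0.0006, 0.002, 0.002, 0.002, 1], [0.0027, -0.004, 0.0006, 0.002, 0.002, 0.002, 1], [0.0038, -0.0028, -0.0001, 0.002, 0.002, 0.002, 1], [0.004, -0.0025, -0.0001, 0.002, 0.002, 0.002, 1], [0.0042, -0.0021, -0.0001, 0.002, 0.002, 0.002, 1], [0.0043, -0.0018, -0.0001, 0.002, 0.002, 0.002, 1], [0.0045, -0.0014, -0.0001, 0.002, 0.002, 0.002, 1], [0.0046, -0.001, -0.0001, 0.002, 0.002, 0.002, 1]]
```

View pics/side9.png

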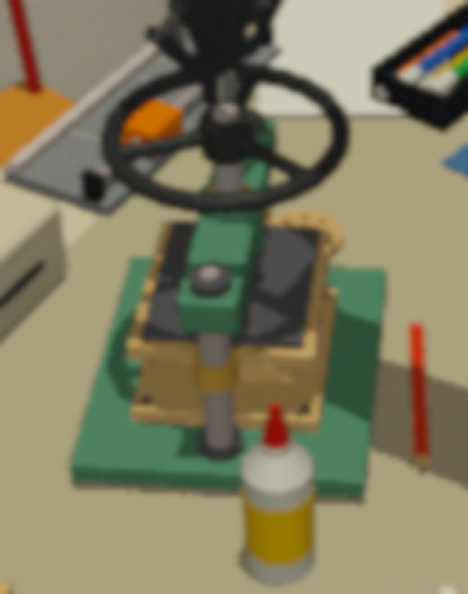

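Emit:
{"name": "step_arm", "arguments": {
  "deltas": [
    [[0.0015,-0.0043,0.001,0.004,0.003,0.002,1],[0.0019,-0.0042,0.001,0.004,0.003,0.002,1],[0.0023,-0.0041,0.001,0.004,0.003,0.002,1],[0.0027,-0.004,0.001,0.004,0.003,0.002,1],[0.0036,-0.0029,0,0.004,0.003,0.002,1]]
  ]
}}

```text
t: 11.0
tool_pos: [0.6068, 0.0142, 0.2305]
eef_rot: [0.164, 0.986, 0.006, 0.01]
wrist_force: [10.0, 2.2, -4.0]
width: -0.0002
```

```bash
python3 -c "
from h import *
circ(8,.0047,z=.229,r=.056)
"
```

```text
ang -63.09198828803189 r 0.05139825284831553 z 0.23050427430805 F [10.   2.2 -4. ] t 11.0
rotfix [0.015 0.018 0.013]
[[0.0024, -0.0038, 0.0003, 0.002, 0.002, 0.002, 1], [0.0028, -0.0037, 0.0003, 0.002, 0.002, 0.002, 1], [0.0032, -0.0035, 0.0003, 0.002, 0.002, 0.002, 1], [0.0035, -0.0033, 0.0003, 0.002, 0.002, 0.002, 1], [0.0043, -0.0019, -0.0001, 0.002, 0.002, 0.002, 1], [0.0044, -0.0016, -0.0001, 0.002, 0.002, 0.002, 1], [0.0045, -0.0012, -0.0001, 0.002, 0.002, 0.002, 1], [0.0046, -0.0008, -0.0001, 0.002, 0.002, 0.002, 1]]
```

Emit:
{"name": "step_arm", "arguments": {
  "deltas": [
    [[0.0024,-0.0038,0.0006,0.004,0.004,0.002,1],[0.0028,-0.0037,0.0006,0.004,0.004,0.002,1],[0.0032,-0.0035,0.0006,0.004,0.004,0.002,1],[0.0035,-0.0033,0.0003,0.004,0.004,0.002,1],[0.0042,-0.0019,0,0.004,0.004,0.002,1]]
  ]
}}

```text
t: 11.42
tool_pos: [0.5953, 0.0107, 0.2294]
eef_rot: [0.165, 0.986, 0.004, 0.009]
wrist_force: [10.1, -0.2, -3.8]
width: 0.0002
```

```bash
python3 -c "
from h import *
circ(8,.0047,z=.229,r=.056)
"
```

```text
ang -76.58920409189187 r 0.05072747768247769 z 0.22939731173780736 F [10.1 -0.2 -3.8] t 11.4167
rotfix [0.012 0.016 0.01 ]
[[0.0031, -0.0033, 0, 0.001, 0.002, 0.001, 1], [0.0034, -0.0031, 0, 0.001, 0.002, 0.001, 1], [0.0038, -0.0028, 0, 0.001, 0.002, 0.001, 1], [0.0041, -0.0025, 0, 0.001, 0.002, 0.001, 1], [0.0046, -0.0009, -0.0001, 0.001, 0.002, 0.001, 1], [0.0047, -0.0005, -0.0001, 0.001, 0.002, 0.001, 1], [0.0047, -0.0001, -0.0001, 0.001, 0.002, 0.001, 1], [0.0047, 0.0003, -0.0001, 0.001, 0.002, 0.001, 1]]
```

Emit:
{"name": "step_arm", "arguments": {
  "deltas": [
    [[0.0031,-0.0033,0.0002,0.003,0.004,0.002,1],[0.0034,-0.0031,0.0002,0.003,0.004,0.002,1],[0.0038,-0.0028,0.0002,0.003,0.004,0.002,1],[0.0041,-0.0025,0,0.003,0.004,0.002,1]]
  ]
}}

```text
t: 11.75
tool_pos: [0.5851, 0.0077, 0.2288]
eef_rot: [0.167, 0.986, 0.004, 0.009]
wrist_force: [10.0, 3.0, -1.9]
width: 0.0002
```

```bash
python3 -c "
from h import *
circ(8,.0047,z=.229,r=.056)
"
```

```text
ang -88.2867727309489 r 0.05231914869427582 z 0.22876700091047242 F [10.   3.  -1.9] t 11.75
rotfix [0.01  0.016 0.005]
[[0.0039, -0.0023, -0.0001, 0.001, 0.002, 0.001, 1], [0.0042, -0.002, -0.0001, 0.001, 0.002, 0.001, 1], [0.0044, -0.0016, -0.0001, 0.001, 0.002, 0.001, 1], [0.0046, -0.0013, -0.0001, 0.001, 0.002, 0.001, 1], [0.0047, 0.0001, -0.0001, 0.001, 0.002, 0.001, 1], [0.0047, 0.0004, -0.0001, 0.001, 0.002, 0.001, 1], [0.0046, 0.0008, -0.0001, 0.001, 0.002, 0.001, 1], [0.0045, 0.0012, -0.0001, 0.001, 0.002, 0.001, 1]]
```

Emit:
{"name": "step_arm", "arguments": {
  "deltas": [
    [[0.0039,-0.0023,0,0.003,0.004,0.001,1],[0.0042,-0.002,0,0.003,0.004,0.001,1],[0.0044,-0.0016,0,0.003,0.004,0.001,1],[0.0046,-0.0011,0,0.003,0.004,0.001,1]]
  ]
}}

```text
t: 12.08
tool_pos: [0.5749, 0.0085, 0.2292]
eef_rot: [0.169, 0.986, 0.002, 0.01]
wrist_force: [11.7, 0.0, -4.2]
width: -0.0001
```

```bash
python3 -c "
from h import *
circ(8,.0047,z=.229,r=.056)
"
```

```text
ang -99.49205989237653 r 0.05221595474220607 z 0.22922590340405286 F [11.7  0.  -4.2] t 12.0833
rotfix [0.007 0.019 0.003]
[[0.0043, -0.0015, 0, 0.001, 0.002, 0, 1], [0.0045, -0.0012, 0, 0.001, 0.002, 0, 1], [0.0046, -0.0008, 0, 0.001, 0.002, 0, 1], [0.0047, -0.0004, 0, 0.001, 0.002, 0, 1], [0.0046, 0.001, -0.0001, 0.001, 0.002, 0, 1], [0.0045, 0.0013, -0.0001, 0.001, 0.002, 0, 1], [0.0044, 0.0017, -0.0001, 0.001, 0.002, 0, 1], [0.0042, 0.0021, -0.0001, 0.001, 0.002, 0, 1]]
```

Emit:
{"name": "step_arm", "arguments": {
  "deltas": [
    [[0.0043,-0.0015,0,0.003,0.004,0,1],[0.0045,-0.0012,0,0.003,0.004,0,1],[0.0046,-0.0008,0,0.003,0.004,0,1],[0.0046,-0.0002,0,0.003,0.004,0,1]]
  ]
}}

```text
t: 12.42
tool_pos: [0.565, 0.0103, 0.2301]
eef_rot: [0.17, 0.985, -0.002, 0.012]
wrist_force: [10.1, -0.9, -4.1]
width: 0.0002
```

```bash
python3 -c "
from h import *
circ(8,.0047,z=.228,r=.056)
"
```

```text
ang -110.39854861255318 r 0.053018237929141676 z 0.23009168811228647 F [10.1 -0.9 -4.1] t 12.4167
rotfix [-0.     0.024  0.001]
[[0.0045, -0.0005, 0.0004, 0, 0.003, 0, 1], [0.0046, -0.0001, 0.0004, 0, 0.003, 0, 1], [0.0047, 0.0003, 0.0004, 0, 0.003, 0, 1], [0.0047, 0.0007, 0.0004, 0, 0.003, 0, 1], [0.0043, 0.0018, -0.0001, 0, 0.003, 0, 1], [0.0042, 0.0022, -0.0001, 0, 0.003, 0, 1], [0.004, 0.0025, -0.0001, 0, 0.003, 0, 1], [0.0038, 0.0028, -0.0001, 0, 0.003, 0, 1]]
```

Emit:
{"name": "step_arm", "arguments": {
  "deltas": [
    [[0.0045,-0.0005,0.0008,0,0.006,0,1],[0.0046,-0.0001,0.0008,0,0.006,0,1],[0.0046,0.0003,0.0008,0,0.006,0,1],[0.0046,0.0009,0.0004,0,0.006,0,1]]
  ]
}}

```text
t: 12.75
tool_pos: [0.5569, 0.0149, 0.2301]
eef_rot: [0.171, 0.985, -0.0, 0.012]
wrist_force: [12.3, -3.8, -3.6]
width: 0.0
```

```bash
python3 -c "
from h import *
circ(8,.0047,z=.227,r=.056)
shot('side','side10',(225,145,355,310),3.6)
"
```

```text
ang -120.5656293276716 r 0.05236232580487191 z 0.23005600865060155 F [12.3 -3.8 -3.6] t 12.75
rotfix [ 0.004  0.025 -0.002]
[[0.0045, 0.0001, 0.0007, 0, 0.003, 0, 1], [0.0046, 0.0005, 0.0007, 0, 0.003, 0, 1], [0.0046, 0.0009, 0.0007, 0, 0.003, 0, 1], [0.0046, 0.0014, 0.0007, 0, 0.003, 0, 1], [0.004, 0.0025, -0.0001, 0, 0.003, 0, 1], [0.0037, 0.0028, -0.0001, 0, 0.003, 0, 1], [0.0035, 0.0032, -0.0001, 0, 0.003, 0, 1], [0.0032, 0.0034, -0.0001, 0, 0.003, 0, 1]]
```

View pics/side10.png

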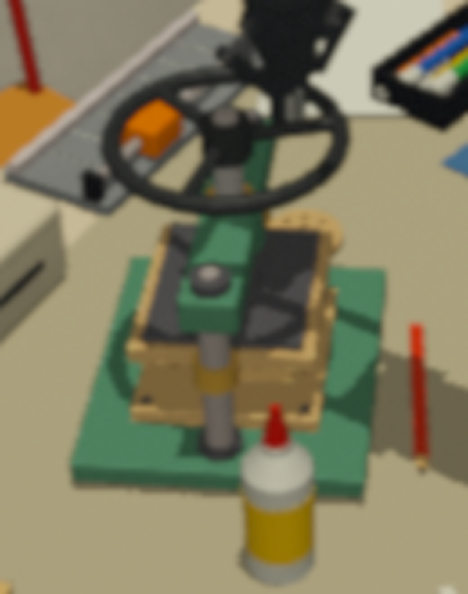

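Emit:
{"name": "step_arm", "arguments": {
  "deltas": [
    [[0.0045,0.0001,0.001,0,0.006,0,1],[0.0046,0.0005,0.001,0,0.006,0,1],[0.0046,0.0009,0.001,0,0.006,0,1],[0.0045,0.0014,0.0007,0,0.006,0,1]]
  ]
}}

```text
t: 13.13
tool_pos: [0.5542, 0.0162, 0.2306]
eef_rot: [0.176, 0.984, -0.002, 0.02]
wrist_force: [17.6, -12.1, -5.1]
width: -0.0001
```

```bash
python3 -c "
from h import *
circ(8,.0047,z=.227,r=.056)
"
```

```text
ang -123.77694757430164 r 0.052732353263012795 z 0.23057344503203905 F [ 17.6 -12.1  -5.1] t 13.1333
rotfix [ 0.003  0.041 -0.012]
[[0.0045, 0.0004, 0.0007, 0, 0.005, -0.002, 1], [0.0046, 0.0008, 0.0007, 0, 0.005, -0.002, 1], [0.0045, 0.0012, 0.0007, 0, 0.005, -0.002, 1], [0.0045, 0.0016, 0.0007, 0, 0.005, -0.002, 1], [0.0038, 0.0027, -0.0002, 0, 0.005, -0.002, 1], [0.0036, 0.003, -0.0001, 0, 0.005, -0.002, 1], [0.0033, 0.0033, -0.0001, 0, 0.005, -0.002, 1], [0.003, 0.0036, -0.0001, 0, 0.005, -0.002, 1]]
```

Emit:
{"name": "step_arm", "arguments": {
  "deltas": [
    [[-0.004,-0.001,0,0,0,0,1],[-0.006,-0.002,0,0,0,0,1],[-0.006,-0.002,0,0,0,0,1],[0,0,0,0,0,0,1]]
  ]
}}

```text
t: 13.47
tool_pos: [0.5702, 0.0046, 0.2321]
eef_rot: [0.176, 0.984, -0.002, 0.022]
wrist_force: [0.5, -0.6, 0.3]
width: -0.0004
```

```bash
python3 -c "
from h import *
circ(1,.0047,z=.227,r=.056)
shot('side','side11',(225,145,355,310),3.6)
"
```

```text
ang -103.5423704982806 r 0.05694886432312461 z 0.23206617548233682 F [ 0.5 -0.6  0.3] t 13.4667
rotfix [ 0.003  0.044 -0.013]
[[0.0048, -0.0001, 0.0011, 0, 0.006, -0.002, 1]]
```

View pics/side11.png

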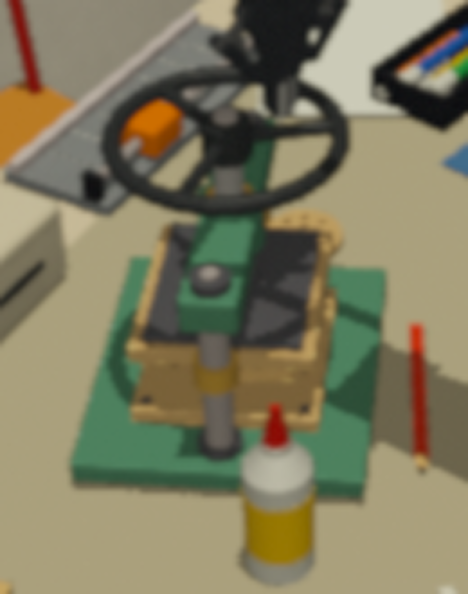

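Emit:
{"name": "step_arm", "arguments": {
  "deltas": [
    [[0,0,-0.02,0,0,0,1],[0,0,-0.03,0,0,0,1],[0,0,-0.03,0,0,0,1],[0,0,-0.03,0,0.02,0,1],[0.03,0,-0.03,0,0.02,0,1],[0.04,0,0,0,0,0,1],[0.04,0,0,0,0,0,1],[0.04,0,0,0,0,0,1],[0.02,0,0,0,0,0,1],[0,0,0,0,0,0,1]]
  ]
}}

```text
t: 14.35
tool_pos: [0.3994, 0.0683, 0.373]
eef_rot: [0.175, 0.984, 0.002, -0.006]
wrist_force: [0.1, -0.4, 0.3]
width: 0.0001
```

```bash
python3 -c "
from h import *
s=bot.get_state(); print(s['tool_pos'],s['wrist_force'])
shot('side','side12',(225,145,355,310),3.6);shot('top','top12',(250,110,390,230),5)
"
```

```text
[0.39944785 0.06825852 0.37298445] [ 0.08644308 -0.42159019  0.30020702]
```

View pics/side12.png

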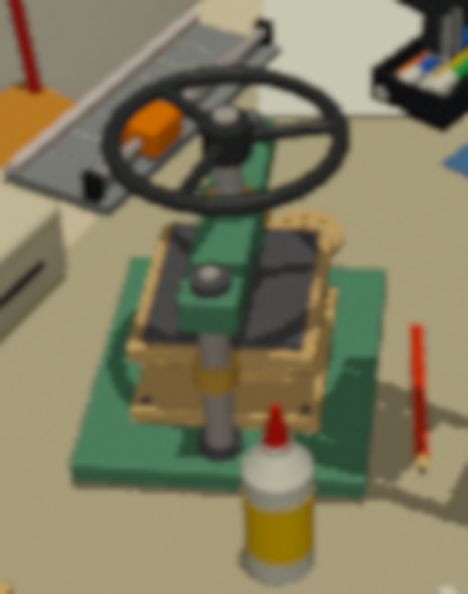

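View pics/top12.png

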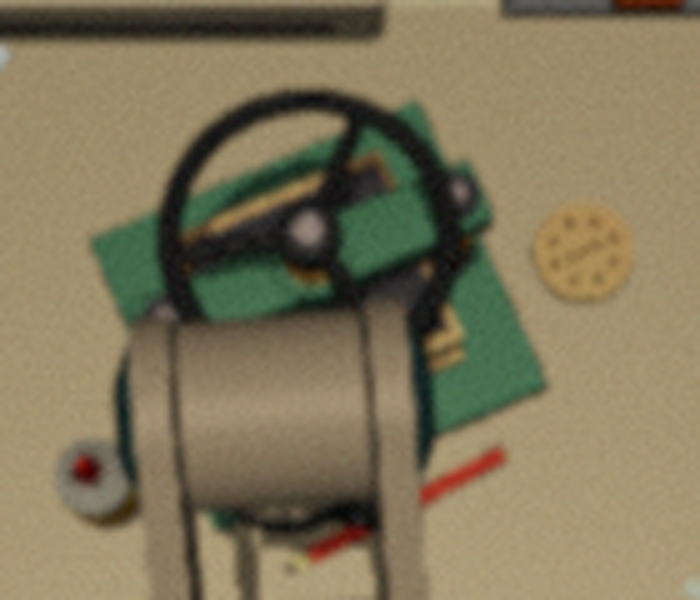

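```bash
python3 -c "
from station import bot
print(bot.finish_job())
s=bot.get_state(); print(s['t'],s['wrist_force'],abs(s['qvel']).max())"
```

```text
the job is handed in; nothing more can be done
None
the job is handed in; nothing more can be done
```

I turned the handwheel clockwise about 240° with the closed fingers on one spoke, which lowers it about 9.3 mm. Then I backed off, lifted clear and handed the job in at about 14.4 s of the 61 s allowed.

**Stop:** the wheel turned at about 9–13 N until it stopped almost dead. At the stop I read 21 N, about 19 N referred to 60 mm from the axis, which is inside the 15–20 N finger-tight range. By the given stiffness that is roughly 250 N on the lid at the push, of which the screw keeps up to about 200 N. The force readings are from the end of each move, so a brief higher peak during the last one would not show.

**Height:** the pictures put the hub at about 0.2715 m at the start, so about 0.262 m after the turn. With the platen on the lid it should be 0.263 m.

**After release:** the wrist force was back near zero. The last pictures show the wheel holding its angle and the box, glue bottle, pencil and drilled disc where they were. I did not check the other bystanders afterwards, but the arm stayed well away from them.

**What disagreed:** in the camera pictures the fingertips sit about 25 mm higher than the stated tool geometry. My first sweep therefore passed over the spoke without touching it. I went back, lowered the hand 25 mm and it engaged.

I did not push the wheel a second time to confirm the clamping, and the clamp force itself cannot be measured directly.

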